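# Set the weld gap with a spacer and hold the plate tight

### The job

Take the yellow spacer from the rack and slide it down upright into the gap of the jig where the gap is wide enough for it, across the middle of the plates, until it stands on the jig's bed; then let go of it. Then push that jig's sliding plate by the red spring pad at its back until the spacer is squeezed flush between the two plates and the pad is pressed more than half-way in, and finish while still holding it pressed like that, as if for a tack weld. Leave the jig with the narrow gap, the red spacer and the other things on the table as they are.

Things in the scene. Friction and masses are not known exactly. Their poses are not given: they have to be found in the camera images.
- spacer_mid (a point): Centre of the loose yellow spacer, 160 g, an upright plate 12 mm thick (x), 75 mm tall (z): foot 60 mm wide (y), 35 mm high; above it a grip tab 30 mm wide, 40 mm high, also 12 mm thick. Point 37.5 mm above its underside. Starts upright in a slot of the grey rack: slot 20 mm wide (x), floor 10 mm, walls 32 mm above the table; the red spacer is 70 mm away along x.
- gap_a (a point): Jig A, the one with the wide gap. Fixed point on its bed (bed top 14 mm above the table), at the face of its fixed plate, half-way across. x: from sliding to fixed plate (the closing way); y along the gap; z up. The gap lies on the -x side of the point. Fixed plate 80 mm along y, 35 mm high above the bed. Bed 100 mm wide, from 140 mm at -x to 60 mm at +x of the point.
- gap_b (a point): Jig B, the one with the narrow gap, left alone. Fixed point on its bed (bed top 14 mm above the table), at the face of its fixed plate, half-way across. x: from sliding to fixed plate (the closing way); y along the gap; z up. The gap lies on the -x side of the point. Fixed plate 80 mm along y, 35 mm high above the bed. Bed 100 mm wide, from 140 mm at -x to 60 mm at +x of the point.
- plate_a (a joint): Width (m) of the gap in jig A between fixed and sliding plate; 0 = shut. 18 to 26 mm at the start: wide enough for the spacer. The sliding plate (steel face on a blue block, 35 mm thick along x, 80 mm along y, 35 mm high above the bed) slides along the jig's x only, stays where left, takes about 1.5 N to move.
- plate_b (a joint): Width (m) of the gap in jig B between fixed and sliding plate; 0 = shut. 4 to 8 mm at the start: too narrow for the spacer. The sliding plate (steel face on a blue block, 35 mm thick along x, 80 mm along y, 35 mm high above the bed) slides along the jig's x only, stays where left, takes about 1.5 N to move.
- pad_a (a joint): Travel (m) of jig A's red spring pad into its sliding plate: 0 at rest, 0.016 fully in; 1 N per mm, springs back when let go.
- pad_b (a joint): Travel (m) of jig B's red spring pad into its sliding plate: 0 at rest, 0.016 fully in; 1 N per mm, springs back when let go.
- push_a (a point): Centre of the back of jig A's red push pad (40 mm wide along y, 26 mm tall, 18 mm above the bed), behind the sliding plate; at rest 55 mm behind the plate's gap face. Pushed along the jig's +x it first sinks about 2 mm into the plate, then moves the plate. Axes as the jig's. The bed behind is clear but for guide strips 6 mm high at its side edges.
- push_b (a point): Centre of the back of jig B's red push pad (40 mm wide along y, 26 mm tall, 18 mm above the bed), behind the sliding plate; at rest 55 mm behind the plate's gap face. Pushed along the jig's +x it first sinks about 2 mm into the plate, then moves the plate. Axes as the jig's. The bed behind is clear but for guide strips 6 mm high at its side edges.
- red_spacer_mid (a point): Centre of a red spacer, like the yellow one but 16 mm thick; not used, stays in its slot of the rack.
- tube: Aluminium tube, 52 mm across, on a steel disc 90 mm across, 81 mm tall in all; origin under its centre. Bystander.
- magnet: Red angle magnet, 22 x 85 mm, 85 mm tall; origin under its centre. Bystander.
- brush: Hand brush lying flat along its x; bystander.
- hammer: Hammer lying along its x, about 0.3 m long; bystander.
- can: Closed can, 66 mm across, 150 mm tall, standing; origin under its centre. Bystander.
- offcut: Offcut of angle steel, 40 x 60 mm, 40 mm tall; origin under its middle. Bystander.
Mind the look-alikes: they are no part of the job. Leave any turquoise look-alike of the part that bears gap_a alone.

How it is judged:
On the way:
1. the yellow spacer stands on the bed in the wide gap, about mid-way across, and is let go while the gap is still loose (z of spacer_mid in the frame of gap_a between 0.033 and 0.041 m and y of spacer_mid in the frame of gap_a between -0.018 and 0.018 m and x of spacer_mid in the frame of gap_a between -0.03 and 0.004 m and contact force between spacer and the fingers below 0.1 N and angle between spacer_mid's own z axis and vertical below 0.35 rad and value of joint plate_a above 0.0135 m), for 0.2 s.
At the end, for the whole second after the job is handed in: For the last second the spacer stands on the wide jig's bed (4 mm), mid-plates within 18 mm, flat between them (0.06 rad, gap 10 to 13.5 mm), untouched by the robot; pad held over 6 mm in, over 3.5 N on the spacer; narrow jig's plate unmoved (4 mm) (z of spacer_mid in the frame of gap_a between 0.033 and 0.041 m and y of spacer_mid in the frame of gap_a between -0.018 and 0.018 m and x of spacer_mid in the frame of gap_a between -0.01 and 0.004 m and value of joint plate_a between 0.01 and 0.0135 m and angle between spacer_mid's own z axis and vertical below 0.06 rad and angle between the x axis of spacer_mid and the x axis of gap_a, either way round below 0.06 rad and value of joint pad_a above 0.006 m and contact force between spacer and plate_a above 3.5 N and contact force between spacer and the fingers below 0.1 N and contact force between spacer and the arm below 0.5 N and distance of push_b from where it was at the start of the episode below 0.004 m); the arm keeps its last pose, push and grip.
It fails at once if the sliding plate of the narrow jig is shifted by more than 4 mm (distance of push_b from where it was at the start of the episode above 0.004 m).
It fails at once if the red spacer or another bystander is moved by more than 30 mm (distance of any of red_spacer_mid, tube, magnet, brush, hammer, can, offcut from where it was at the start of the episode above 0.03 m).
It also fails if it takes over 51 s, if anything falls off the work surface, if the arm or the gripper's body presses on something with over 40 N, if the wrist force passes 120 N, or if a joint passes its speed limit or range.

### The arm

A 7-joint arm with a two-finger parallel gripper is mounted at the origin on the work surface. World frame = base frame: x ahead of the robot, y to its left, z up, the work surface at z = 0. Lengths are in m, angles in rad, forces in N, time in s.
With the tool pointing down it reaches from about 0.35 to 0.9 m from the base axis. Payload 8.1 kg.
Tool frame: the origin (TCP) lies at the very end of the fingers, on their centre line; the grasp point (between the pads) lies 19 mm behind it; z points along the fingers, y is the line along which they close (so a half turn about z gives the same grasp; the last joint's range is limited). The gripper opens to 92 mm and grips with 3 to 60 N. Pads are 19 mm wide; open, the fingers measure 130 mm over their backs; the gripper's body (75 mm by 190 mm) begins 47 mm behind the grasp point.
Start: joints at [-1.276, 0.434, 0.025, 1.573, -0.012, 1.134, -0.075], TCP at [0.242, 0.576, 0.227] pointing down, gripper open.
Joint ranges: [-2.62, 2.62], [-0.44, 2.09], [-1.27, 1.32], [0.08, 2.57], [-1.32, 4.46], [0.12, 2], [-2.74, 2.74]. Speed limits (rad/s): [2.22, 2.22, 3.01, 3.01, 3.14, 3.14, 3.14].

### API

Orientations are given as a rotation vector (axis times angle).
In Python, from cell import arm gives the robot as it stands.
- The arm moves only by the tool drive_tool, never from a script. Its argument "targets" is a list of rows, each a list of 7 numbers: the turn, a rotation vector about the world's x, y, z in units of 5 degrees (1.0 is 5 degrees), then the shift along the world's x, y, z in units of 40 mm (1.0 is 40 mm), then the opening, from 0 (shut) to 1 (fully open). In form: [[wx, wy, wz, dx, dy, dz, fingers], ...]. A call has 1 to 5 rows; each row is the pose to reach, as a shift and turn from the pose commanded when the call began; what a row does not reach only later rows make up. A row lasts 1/10 s, in which the tool goes at most 50 mm and 8.59 degrees, less where a joint would pass 70% of its speed; a pose out of reach is approached as far as the arm can. A call with a gripper value outside its range is refused whole. The fingers move at their own pace and stop on an object; "force" is the grip in N (left out, the last holds). Time passes only in rows, so rows that repeat a pose let the fingers close. It gives the time, the measured TCP pose, the force, the opening and the grip force at its end, in the units of the state.
- arm.observe(): the state, without advancing time (a new reading comes with each control period).
- arm.get_image(name): name is "scene" or "top" or "wrist"; returns a dict with "pixels" (400x640x3 uint8, red, green, blue), "intrinsics" (3x3 intrinsics, pixels), "rvec" (rotation vector, rad) and "tvec" (3), from world to camera coordinates, as OpenCV has them; the wrist camera has in their place "mount" (4x4, takes a point from camera to tool coordinates, whose origin is the TCP and whose axes are the flange's). Camera axes: x right, y down, z forward; pixel columns grow to the right and rows downward; lengths in m; the calibration is good to about 2 mm. The wrist camera is an equidistant fisheye: a pixel r from the principal point sees the ray r / f radians off the axis. A picture is of the moment at which its call begins: read the wrist's pose just before it. There is no depth.
- arm.sign_off(): hands the job in; it is judged then, once.
The state is a dict: "clock": time; "joints": joint angles; "dq": joint speeds; "joint_efforts": joint torques, N m; "position": TCP position; "ee_rot": TCP orientation; "force": force on the tool from outside, world axes, zero at the start; "ft_torque": the same for the moment, N m; "width": opening from 0.0 (shut) to 1.0 (fully open); "gripper_force": force on a finger pad.
Only numpy, scipy, OpenCV 4.12 (cv2) and the standard library are available. Lean on these libraries where they do the work, as an engineer would, in place of code of your own. Each camera call takes 0.05 s, during which the arm holds its last target. There are 200 camera calls.

## Working session

There is one attempt and no reset: what is moved stays moved. The work goes in short steps, Python scripts to look and compute and a tool call to move; the robot and the scene stay as the last step left them, time stands still between calls to the robot, and variables do not carry over. Pictures are saved under pics/ and viewed, at most 12 in all, crops included, and the job is handed in when it is done.

Besides the shell and the picture viewer there is one more tool, called after ">>>" by a JSON object that holds its "op" and its "data", one argument or row to a line. drive_tool: Moves the arm, as the interface text tells. Its arguments: {"type":"object","properties":{"targets":{"type":"array"},"force":{"type":"number"}},"required":["targets"]}

```bash
mkdir -p pics; cat > h.py <<'E'
import numpy as np, cv2
from cell import arm
from scipy.spatial.transform import Rotation as R
def snap(name,fn):
    s=arm.observe(); im=arm.get_image(name); im['state']=s
    cv2.imwrite(f'pics/{fn}.png',cv2.cvtColor(np.asarray(im['pixels'],np.uint8),cv2.COLOR_RGB2BGR))
    np.save(f'pics/{fn}.npy',im,allow_pickle=True); return im
def load(fn): return np.load(f'pics/{fn}.npy',allow_pickle=True).item()
def ray(im,u,v):
    K=np.array(im['intrinsics'])
    if 'mount' in im:
        x=np.array([(u-K[0,2])/K[0,0],(v-K[1,2])/K[1,1]]); r=np.linalg.norm(x)
        d=np.r_[np.sin(r)*x/max(r,1e-9),np.cos(r)]
        s=im['state']; T=np.eye(4); T[:3,:3]=R.from_rotvec(s['ee_rot']).as_matrix(); T[:3,3]=s['position']
        T=T@np.array(im['mount']); return T[:3,3],T[:3,:3]@d
    M=R.from_rotvec(np.ravel(im['rvec'])).as_matrix(); t=np.ravel(im['tvec'])
    return -M.T@t, M.T@np.linalg.solve(K,[u,v,1])
def at(im,u,v,z):
    o,d=ray(im,u,v); return (o+d*(z-o[2])/d[2])
E
python3 - <<'E'
from h import *
for n in('scene','top'):
    im=snap(n,n+'0'); print(n,ray(im,320,200), im['intrinsics'])
print(arm.observe())
E
```

```text
scene (array([1.21474122, 0.09559761, 1.23151041]), array([-0.48733154, -0.07776195, -0.86977034])) [[473.78533161   0.         322.14168472]
 [  0.         473.78533161 202.06285258]
 [  0.           0.           1.        ]]
top (array([ 0.42834247, -0.00649066,  1.50441727]), array([ 0.10656781, -0.01160396, -0.99441813])) [[429.84564527   0.         316.67196218]
 [  0.         429.84564527 207.43055875]
 [  0.           0.           1.        ]]
{'clock': 0.1, 'joints': array([-1.2755954 ,  0.43515277,  0.02498285,  1.5739784 , -0.01158146,
        1.13400742, -0.07513287]), 'dq': array([-0.00267357, -0.00213784,  0.00118563, -0.00195547,  0.00079562,
       -0.00218885, -0.00041572]), 'joint_efforts': array([ 3.55811244e-03, -6.69131470e+01,  9.88052264e-01, -3.15144467e+01,
       -6.05482981e-02,  3.74485727e-02,  6.92356934e-05]), 'position': array([0.24200549, 0.57576015, 0.22603462]), 'ee_rot': array([-6.20884334e-01, -3.07949441e+00,  2.19162289e-03]), 'force': array([-0.08072641, -0.81291433, -0.12007197]), 'ft_torque': array([-0.01394491,  0.01311067, -0.02841001]), 'gripper_force': 0.0, 'width': 1.0005817821267342}
```

View pics/top0.png

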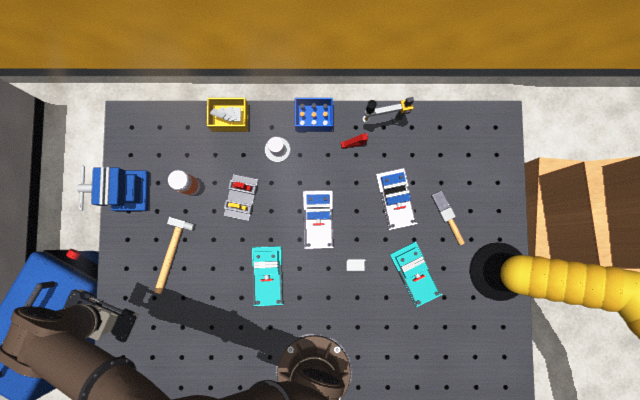

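View pics/scene0.png

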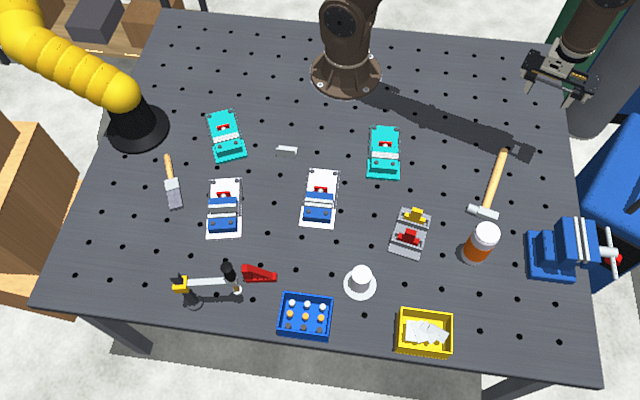

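The top view shows the rack at about (240,197), with the yellow spacer at (238,206). The white jigs are at (318,220) and (397,199), and the right one seems to have a wide dark gap. I'll enlarge the view to check.

```bash
python3 - <<'E'
import cv2
a=cv2.imread('pics/top0.png')
c=[cv2.resize(a[y:y+80,x:x+66],None,fx=6,fy=6,interpolation=cv2.INTER_CUBIC) for x,y in((365,160),)]
c+= [cv2.resize(a[y:y+80,x:x+66],None,fx=6,fy=6,interpolation=cv2.INTER_CUBIC) for x,y in((285,178),)]
cv2.imwrite('pics/c1.png',cv2.hconcat(c))
E
```

```text
(no output)
```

View pics/c1.png

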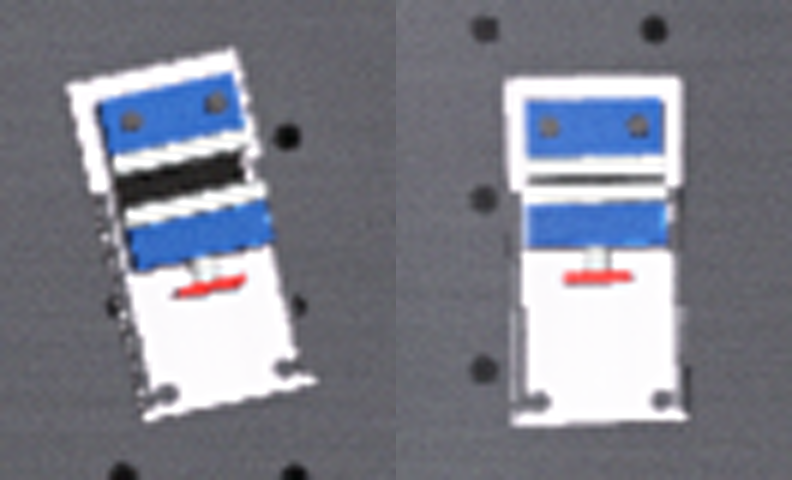

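Jig A is the right one: its gap is centred at about (180,180) in the crop, or (395,190) in the full image. Next I'll compute rough positions.

```bash
python3 - <<'E'
from h import *
im=load('top0')
c=[at(im,365+u/6,160+v/6,0.014)[:2] for u,v in((67,85),(237,50),(317,380),(147,418))]
c=np.array(c);print(c)
f=(c[0]+c[1])/2;b=(c[2]+c[3])/2;x=(f-b);print('len',np.linalg.norm(x),'yaw',np.degrees(np.arctan2(x[1],x[0])))
x/=np.linalg.norm(x);print('gap_a',(f+b)/2+0.04*x,'push~',(f+b)/2+0.04*x-x*.077)
hsv=cv2.cvtColor(im['pixels'],cv2.COLOR_RGB2HSV)
m=cv2.inRange(hsv,(20,120,100),(35,255,255)); m[:185]=0;m[225:]=0;m[:,:220]=0;m[:,262:]=0
v,u=np.nonzero(m);print(len(u),u.min(),u.max(),v.min(),v.max());print('spacer',at(im,u.mean(),v.mean(),.06))
m=cv2.inRange(hsv,(0,150,100),(8,255,255)); m[:170]=0;m[195:]=0;m[:,:225]=0;m[:,262:]=0
v,u=np.nonzero(m);print('red',at(im,u.mean(),v.mean(),.06),len(u))
s=arm.observe();print(R.from_rotvec(s['ee_rot']).as_matrix().round(3))
print(load('top0').keys()); w=snap('wrist','w0');print(w['mount'],w['intrinsics'])
E
```

```text
[[ 0.67903658 -0.2210584 ]
 [ 0.69970382 -0.3209167 ]
 [ 0.50633341 -0.36350634]
 [ 0.48444981 -0.26468791]]
len 0.19871116946663545 yaw 12.529714705210344
gap_a [ 0.63142825 -0.2838645 ] push~ [ 0.55626211 -0.30056934]
63 228 245 203 209
spacer [0.56460501 0.25905    0.06      ]
red [0.63348387 0.2456372  0.06      ] 69
[[-0.922  0.387 -0.   ]
 [ 0.387  0.922 -0.001]
 [-0.    -0.001 -1.   ]]
dict_keys(['pixels', 'intrinsics', 'rvec', 'tvec', 'state'])
[[ 5.73743019e-04 -9.50633301e-01 -3.10315966e-01  8.39273811e-02]
 [ 9.99999760e-01  4.24654907e-04  5.47995606e-04  1.98144333e-04]
 [-3.89165675e-04 -3.10316206e-01  9.50633316e-01 -1.58067262e-01]
 [ 0.00000000e+00  0.00000000e+00  0.00000000e+00  1.00000000e+00]] [[309.70691629   0.         321.2812741 ]
 [  0.         309.70691629 205.65797517]
 [  0.           0.           1.        ]]
```

>>> {"op": "drive_tool", "data": {
  "targets": [
    [0,0,-1.6,0.8,-0.8,0,0.5],
    [0,0,-3.2,1.6,-1.6,0,0.5],
    [0,0,-4.8,2.4,-2.4,0,0.5],
    [0,0,-6.4,3.2,-3.2,0,0.5],
    [0,0,-8,4,-4,0,0.5]
  ]
}}

```text
clock: 0.65
position: [0.4031, 0.4147, 0.2266]
ee_rot: [-1.644, -2.677, 0.0]
force: [1.2, 0.6, 0.8]
width: 0.613
gripper_force: 0.0
```

>>> {"op": "drive_tool", "data": {
  "targets": [
    [0,0,-1.6,0.8,-0.8,0,0.5],
    [0,0,-3.2,1.6,-1.6,0,0.5],
    [0,0,-4.8,2.4,-2.4,0,0.5],
    [0,0,-6.4,3.2,-3.2,-0.3,0.5],
    [0,0,-7.6,4,-3.9,-0.6,0.5]
  ]
}}

```text
clock: 1.15
position: [0.5634, 0.2584, 0.2028]
ee_rot: [2.426, 1.995, 0.001]
force: [0.7, 0.5, -0.6]
width: 0.499
gripper_force: 0.0
```

>>> {"op": "drive_tool", "data": {
  "targets": [
    [0,0,0,0,0,0,0.5],
    [0,0,0,0,0,0,0.5]
  ]
}}

```text
clock: 1.35
position: [0.5624, 0.2591, 0.2021]
ee_rot: [2.422, 2.0, -0.002]
force: [0.4, 0.6, 0.4]
width: 0.503
gripper_force: 0.0
```

```bash
python3 - <<'E'
from h import *
im=snap('wrist','w1');s=im['state'];print(s['clock'],s['position'],R.from_rotvec(s['ee_rot']).as_matrix().round(3),s['width'])
E
```

```text
1.35 [0.5623714  0.25907536 0.20205329] [[ 0.189  0.982 -0.001]
 [ 0.982 -0.189 -0.001]
 [-0.001 -0.001 -1.   ]] 0.5025292497916882
```

View pics/w1.png

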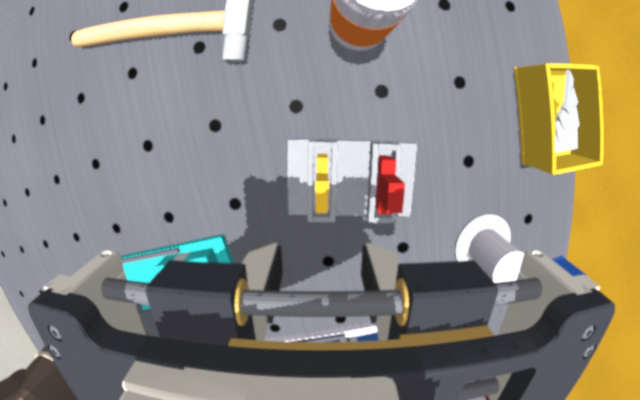

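The wrist view shows the yellow spacer at (322,183) and the red one at (390,188). I'll fit the yellow one using the pixel mask and a projected model.

```bash
cat >> h.py <<'E'
def proj(im,P):
    P=np.atleast_2d(P); K=np.array(im['intrinsics']); s=im['state']
    T=np.eye(4); T[:3,:3]=R.from_rotvec(s['ee_rot']).as_matrix(); T[:3,3]=s['position']; T=T@np.array(im['mount'])
    p=(P-T[:3,3])@T[:3,:3]; rho=np.hypot(p[:,0],p[:,1]); th=np.arctan2(rho,p[:,2])
    return np.c_[K[0,0]*th*p[:,0]/rho+K[0,2],K[1,1]*th*p[:,1]/rho+K[1,2]]
def spacer_mask(im,x,y,yaw,z0):
    m=np.zeros((400,640),np.uint8)
    for w,a,b in((.03,0,.035),(.015,.035,.075)):
        pts=np.array([[sx*.006,sy*w,z0+z] for sx in(-1,1) for sy in(-1,1) for z in(a,b)])
        pts[:,:2]=pts[:,:2]@np.array([[np.cos(yaw),np.sin(yaw)],[-np.sin(yaw),np.cos(yaw)]])+[x,y]
        cv2.fillConvexPoly(m,cv2.convexHull((proj(im,pts)*16).round().astype(np.int32)),255,cv2.LINE_AA,4)
    return m
E
python3 - <<'E'
from h import *
im=load('w1');hsv=cv2.cvtColor(im['pixels'],cv2.COLOR_RGB2HSV)
m=cv2.inRange(hsv,(18,100,60),(35,255,255)); roi=np.zeros_like(m);roi[130:235,300:350]=1;m*=roi
v,u=np.nonzero(m);print(len(u),u.min(),u.max(),v.min(),v.max())
for r in range(v.min(),v.max()+1,4): q=u[v==r];print(r,q.min() if len(q) else 0,q.max() if len(q) else 0, im['pixels'][r,322])
for x,y in((.5646,.259),):
    P=[]
    ya=np.radians(-11);ex=np.array([np.cos(ya),np.sin(ya)]);ey=np.array([-ex[1],ex[0]])
    for sx in(-1,1):
        for sy,z in((-.015,.085),(.015,.085),(-.015,.045),(-.03,.045),(.03,.045)):
            P.append(np.r_[[x,y]+sx*.006*ex+sy*ey,z])
    print(proj(im,P).round(1))
c=cv2.resize(cv2.cvtColor(im['pixels'],cv2.COLOR_RGB2BGR)[125:235,270:430],None,fx=5,fy=5,interpolation=cv2.INTER_CUBIC);cv2.imwrite('pics/c2.png',c)
E
```

```text
726 315 329 154 213
154 319 325 [196 168 106]
158 317 327 [254 237  67]
162 317 327 [255 254  87]
166 317 327 [255 254  87]
170 317 327 [255 254  86]
174 317 326 [193 152  43]
178 317 327 [179 143  40]
182 315 328 [255 250  76]
186 315 329 [255 254  84]
190 315 328 [255 253  82]
194 315 328 [219 175  48]
198 316 328 [214 170  48]
202 316 328 [213 170  48]
206 315 327 [211 169  47]
210 315 327 [213 169  48]
[[316.5 215.2]
 [316.4 184.3]
 [317.1 202.5]
 [317.1 215.7]
 [317.  160.8]
 [329.2 215.2]
 [329.5 184.4]
 [328.3 202.5]
 [328.2 215.7]
 [328.7 160.8]]
```

View pics/c2.png

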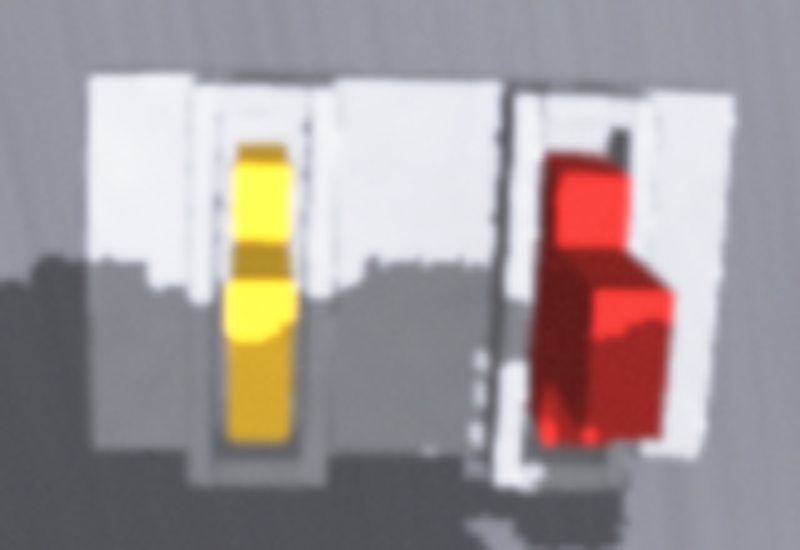

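>>> {"op": "drive_tool", "data": {
  "targets": [
    [0,0,-0.2,0.03,0.06,-0.9,0.5],
    [0,0,-0.2,0.03,0.06,-1.9,0.5],
    [0,0,-0.2,0.03,0.06,-2.8,0.5],
    [0,0,-0.2,0.03,0.06,-3.5,0.5],
    [0,0,-0.2,0.03,0.06,-3.75,0.5]
  ]
}}

```text
clock: 1.9
position: [0.5606, 0.2639, 0.0502]
ee_rot: [-2.433, -1.984, 0.006]
force: [0.1, 0.2, -0.3]
width: 0.503
gripper_force: 0.0
```

>>> {"op": "drive_tool", "data": {
  "targets": [
    [0,0,0,0,0,0,0.5],
    [0,0,0,0,0,0,0.05],
    [0,0,0,0,0,0,0.05],
    [0,0,0,0,0,0,0.05],
    [0,0,0,0,0,0,0.05]
  ],
  "force": 25
}}

```text
clock: 2.4
position: [0.5638, 0.2629, 0.0537]
ee_rot: [2.438, 1.981, 0.002]
force: [0.0, -0.5, 0.1]
width: 0.203
gripper_force: 0.0
```

>>> {"op": "drive_tool", "data": {
  "targets": [
    [0,0,0,0,0,0,0.05],
    [0,0,0,0,0,0,0.05]
  ]
}}

```text
clock: 2.6
position: [0.5636, 0.2627, 0.0533]
ee_rot: [2.438, 1.981, 0.001]
force: [-0.6, -0.6, 4.7]
width: 0.131
gripper_force: 25.0
```

>>> {"op": "drive_tool", "data": {
  "targets": [
    [0,0,0,0,0,0.7,0.05],
    [0,0,0,0,0,1.7,0.05],
    [0,0,0,0,0,2.7,0.05],
    [0,0,0,0,0,3.5,0.05],
    [0,0,0,0,-0.5,3.8,0.05]
  ]
}}

```text
clock: 3.1
position: [0.5641, 0.2459, 0.2077]
ee_rot: [-2.433, -1.986, -0.008]
force: [0.2, 0.6, -1.7]
width: 0.13
gripper_force: 25.0
```

>>> {"op": "drive_tool", "data": {
  "targets": [
    [0,0,0.3,0.1,-0.8,0,0.05],
    [0,0,0.8,0.2,-1.9,0,0.05],
    [0,0,1.2,0.3,-3.0,0,0.05],
    [0,0,1.6,0.4,-4.1,0,0.05],
    [0,0,2,0.5,-5.2,0,0.05]
  ]
}}

```text
clock: 3.6
position: [0.5824, 0.032, 0.204]
ee_rot: [-2.254, -2.187, 0.002]
force: [0.5, -0.0, -1.5]
width: 0.13
gripper_force: 25.0
```

>>> {"op": "drive_tool", "data": {
  "targets": [
    [0,0,0.5,0.2,-1.1,0,0.05],
    [0,0,1.0,0.4,-2.2,0,0.05],
    [0,0,1.6,0.6,-3.3,0,0.05],
    [0,0,2.2,0.7,-4.4,0,0.05],
    [0,0,2.6,0.8,-5.3,0,0.05]
  ]
}}

```text
clock: 4.1
position: [0.6139, -0.1813, 0.2038]
ee_rot: [-1.994, -2.427, 0.003]
force: [0.1, -0.0, -1.5]
width: 0.129
gripper_force: 25.0
```

>>> {"op": "drive_tool", "data": {
  "targets": [
    [0,0,0.2,0.1,-0.9,0,0.05],
    [0,0,0.26,0.13,-1.8,0,0.05],
    [0,0,0.26,0.13,-2.3,0,0.05],
    [0,0,0.26,0.13,-2.7,0,0.05],
    [0,0,0.26,0.13,-2.7,0,0.05]
  ]
}}

```text
clock: 4.6
position: [0.619, -0.2885, 0.204]
ee_rot: [-1.971, -2.446, 0.003]
force: [0.8, -0.9, -1.4]
width: 0.129
gripper_force: 25.0
```

>>> {"op": "drive_tool", "data": {
  "targets": [
    [0,0,0,0,0,0,0.05],
    [0,0,0,0,0,0,0.05],
    [0,0,0,0,0,0,0.05]
  ]
}}

```text
clock: 4.9
position: [0.621, -0.2835, 0.2047]
ee_rot: [-1.963, -2.452, -0.001]
force: [-0.4, -0.4, -2.4]
width: 0.128
gripper_force: 25.0
```

```bash
python3 - <<'E'
from h import *
im=snap('wrist','w2');s=im['state'];print(s['clock'],s['position'],R.from_rotvec(s['ee_rot']).as_matrix().round(3),s['width'])
E
```

```text
4.9 [ 0.62103297 -0.28351037  0.20468398] [[-0.219  0.976  0.   ]
 [ 0.976  0.219  0.001]
 [ 0.001  0.    -1.   ]] 0.12817004402069188
```

View pics/w2.png

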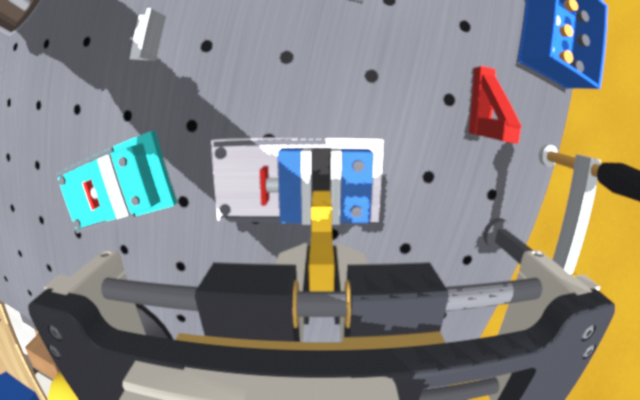

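The wrist view shows jig A with its bed corners at about (213,140), (383,138), (378,220) and (218,220), and its gap at (321,165). I'll crop it for precise pixels.

```bash
python3 - <<'E'
from h import *
im=load('w2')
c=cv2.resize(cv2.cvtColor(im['pixels'],cv2.COLOR_RGB2BGR)[130:240,205:395],None,fx=4,fy=4,interpolation=cv2.INTER_CUBIC);cv2.imwrite('pics/c3.png',c)
E
```

```text
(no output)
```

View pics/c3.png

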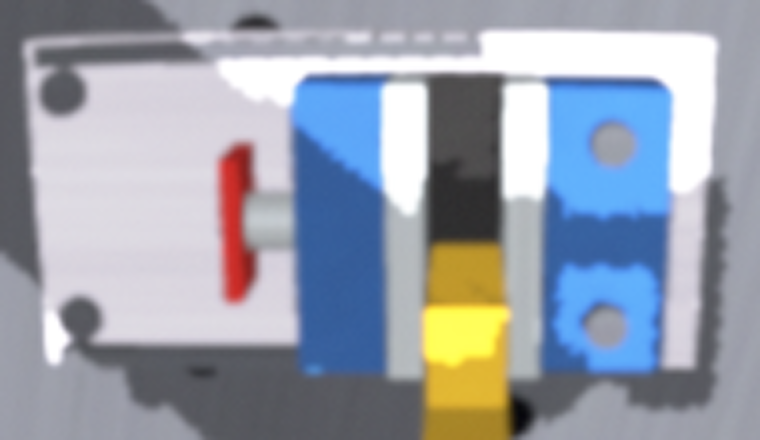

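```bash
python3 - <<'E'
from h import *
im=load('w2')
g=lambda u,v,z:at(im,205+u/4,130+v/4,z)
F1,F2=g(502,78,.049),g(507,377,.049);S1,S2=g(428,78,.049),g(424,377,.049)
print(F1,F2,S1,S2,np.linalg.norm(F1-F2))
d=(F1-F2)[:2];print('yaw from fixed face',np.degrees(np.arctan2(-d[0],d[1])))
d=(S1-S2)[:2];print('slide',np.degrees(np.arctan2(-d[0],d[1])))
f=(F1+F2)/2;s=(S1+S2)/2;print('mid',f,s,'gap',np.linalg.norm(f-s),'centre',(f+s)/2)
c=[g(*p,.014) for p in((28,42),(715,38),(48,362))];d=(c[1]-c[0])[:2];print('bed',c,np.degrees(np.arctan2(d[1],d[0])),np.linalg.norm(d))
r=g(225,225,.032);print('pad',r)
st=im['state'];Rm=R.from_rotvec(st['ee_rot']).as_matrix()
# spacer: expected bottom pose check; foot top corners
x,y=st['position'][:2];ex=Rm[:2,1];ey=-Rm[:2,0]*-1
for sy in(-.03,.03):
  for sx in(-.006,.006): print('foot top',(proj(im,np.r_[[x,y]+sx*ex+sy*Rm[:2,0],st['position'][2]-.043+.035])-[205,130])*4)
E
```

```text
[ 0.6217325  -0.24002678  0.049     ] [ 0.64154195 -0.31892967  0.049     ] [ 0.60337599 -0.24415099  0.049     ] [ 0.61950688 -0.32387368  0.049     ] 0.0813515849323849
yaw from fixed face 14.093454993098032
slide 11.43865618165853
mid [ 0.63163723 -0.27947823  0.049     ] [ 0.61144143 -0.28401233  0.049     ] gap 0.020698505825235684 centre [ 0.62153933 -0.28174528  0.049     ]
bed [array([ 0.48590733, -0.26153464,  0.014     ]), array([ 0.68030817, -0.21891272,  0.014     ]), array([ 0.50519868, -0.35940044,  0.014     ])] 12.366294281308035 0.19901838455845788
pad [ 0.55664657 -0.29850726  0.032     ]
foot top [[423.39358634 659.23892317]]
foot top [[498.14885674 659.27713695]]
foot top [[417.89704407 303.90672129]]
foot top [[502.93700258 303.92417482]]
```

>>> {"op": "drive_tool", "data": {
  "targets": [
    [0,0,0,0,0,-0.8,0.05],
    [0,0,0,0,0,-1.6,0.05],
    [0,0,0,0,0,-2.2,0.05],
    [0,0,0,0,0,-2.4,0.05],
    [0,0,0,0,0,-2.4,0.05]
  ]
}}

```text
clock: 5.45
position: [0.6202, -0.2846, 0.1079]
ee_rot: [-1.964, -2.449, 0.001]
force: [-0.6, 0.2, -1.4]
width: 0.129
gripper_force: 25.0
```

>>> {"op": "drive_tool", "data": {
  "targets": [
    [0,0,0,0,0,0,0.05],
    [0,0,0,0,0,0,0.05],
    [0,0,0,0,0,0,0.05]
  ]
}}

```text
clock: 5.75
position: [0.6213, -0.2857, 0.1101]
ee_rot: [1.965, 2.449, 0.001]
force: [0.6, -0.2, -1.2]
width: 0.127
gripper_force: 25.0
```

```bash
python3 - <<'E'
from h import *
im=snap('wrist','w3');s=im['state'];print(s['clock'],s['position'],s['force'])
c=cv2.resize(cv2.cvtColor(im['pixels'],cv2.COLOR_RGB2BGR)[140:290,205:405],None,fx=4,fy=4,interpolation=cv2.INTER_CUBIC);cv2.imwrite('pics/c4.png',c)
E
```

```text
5.75 [ 0.6212573  -0.28574686  0.11014151] [ 0.62648494 -0.20786468 -1.24697775]
```

View pics/c4.png

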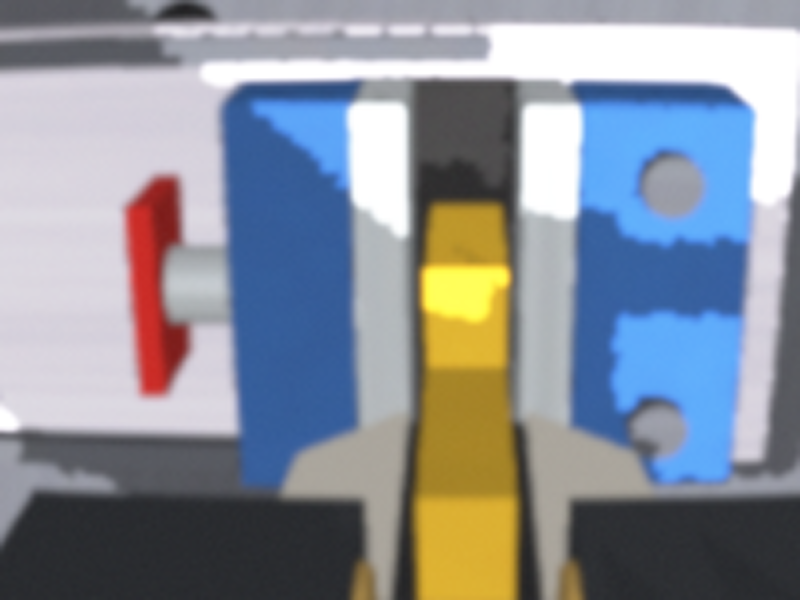

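>>> {"op": "drive_tool", "data": {
  "targets": [
    [0,0,0,-0.02,0.07,-0.4,0.05],
    [0,0,0,-0.02,0.07,-0.8,0.05],
    [0,0,0,-0.02,0.07,-1.1,0.05],
    [0,0,0,-0.02,0.07,-1.22,0.05],
    [0,0,0,-0.02,0.07,-1.22,0.05]
  ]
}}

```text
clock: 6.3
position: [0.6192, -0.2825, 0.0589]
ee_rot: [-1.966, -2.449, 0.001]
force: [-0.8, 0.4, -0.6]
width: 0.126
gripper_force: 25.0
```

>>> {"op": "drive_tool", "data": {
  "targets": [
    [0,0,0,0,0,-0.02,0.05],
    [0,0,0,0,0,-0.04,0.05],
    [0,0,0,0,0,-0.04,0.05]
  ]
}}

```text
clock: 6.6
position: [0.62, -0.2828, 0.0588]
ee_rot: [1.966, 2.449, 0.0]
force: [0.5, 0.4, -1.0]
width: 0.13
gripper_force: 25.0
```

>>> {"op": "drive_tool", "data": {
  "targets": [
    [0,0,0,0,0,-0.02,0.05],
    [0,0,0,0,0,-0.03,0.05],
    [0,0,0,0,0,-0.03,0.05]
  ]
}}

```text
clock: 6.9
position: [0.6199, -0.2826, 0.0573]
ee_rot: [1.966, 2.45, 0.0]
force: [-0.6, -0.4, -0.1]
width: 0.126
gripper_force: 25.0
```

>>> {"op": "drive_tool", "data": {
  "targets": [
    [0,0,0,0,0,-0.01,0.05],
    [0,0,0,0,0,-0.02,0.05],
    [0,0,0,0,0,-0.02,0.05]
  ]
}}

```text
clock: 7.2
position: [0.6199, -0.2827, 0.0573]
ee_rot: [1.966, 2.45, 0.001]
force: [-2.6, 1.9, 6.9]
width: 0.127
gripper_force: 25.0
```

It's standing on the bed, so I'll let go.

>>> {"op": "drive_tool", "data": {
  "targets": [
    [0,0,0,0,0,0.02,0.05],
    [0,0,0,0,0,0.02,0.18],
    [0,0,0,0,0,0.02,0.28],
    [0,0,0,0,0,0.02,0.4],
    [0,0,0,0,0,0.02,0.4]
  ]
}}

```text
clock: 7.7
position: [0.6197, -0.2826, 0.0571]
ee_rot: [-1.966, -2.45, 0.0]
force: [0.2, 0.6, 0.3]
width: 0.376
gripper_force: 0.0
```

>>> {"op": "drive_tool", "data": {
  "targets": [
    [0,0,0,0,0,0,0.4],
    [0,0,0,0,0,0.3,0.4],
    [0,0,0,0,0,1.0,0.4],
    [0,0,0,0,0,2.0,0.4],
    [0,0,0,0,0,2.5,0.4]
  ]
}}

```text
clock: 8.2
position: [0.6209, -0.2836, 0.1615]
ee_rot: [1.964, 2.446, 0.002]
force: [0.8, -0.4, -0.5]
width: 0.399
gripper_force: 0.0
```

>>> {"op": "drive_tool", "data": {
  "targets": [
    [0,0,0,0,0,0,0],
    [0,0,0,0,0,0,0],
    [0,0,0,0,0,0,0]
  ]
}}

```text
clock: 8.5
position: [0.6192, -0.2822, 0.1564]
ee_rot: [-1.965, -2.449, 0.0]
force: [0.8, 0.1, -0.6]
width: 0.187
gripper_force: 0.0
```

```bash
python3 - <<'E'
from h import *
im=snap('wrist','w4');s=im['state'];print(s['clock'],s['position'],s['force'],s['joints'])
c=cv2.resize(cv2.cvtColor(im['pixels'],cv2.COLOR_RGB2BGR)[130:270,205:395],None,fx=4,fy=4,interpolation=cv2.INTER_CUBIC);cv2.imwrite('pics/c5.png',c)
E
```

```text
8.5 [ 0.61916911 -0.2821782   0.15636251] [ 0.78728259  0.14578006 -0.61333243] [ 0.09971406  0.60310148  0.4024325   1.5288865  -0.25700688  1.06374394
  0.78243729]
```

View pics/c5.png

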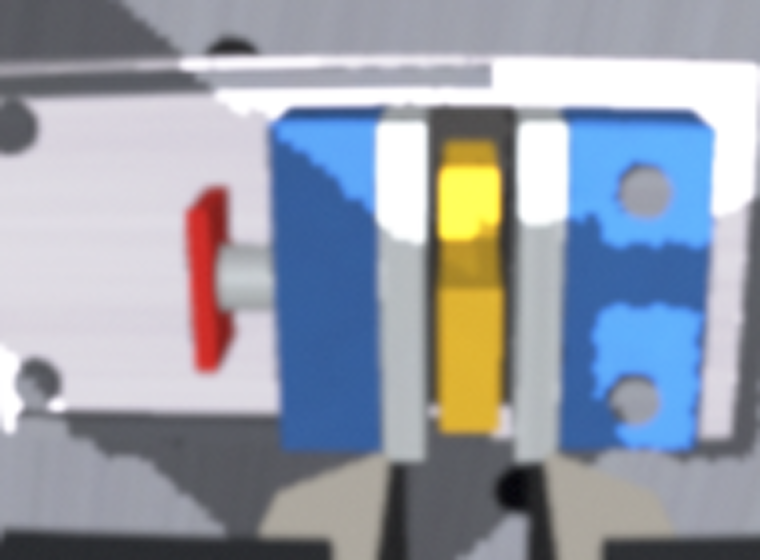

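The spacer stands free and central in the gap: tab top at (470,360), with clear dark bands on both sides. Next I'll turn 90° and go behind the pad with the fingers shut.

>>> {"op": "drive_tool", "data": {
  "targets": [
    [0,0,-1.6,-0.4,-0.1,0,0],
    [0,0,-3.2,-0.9,-0.2,0,0],
    [0,0,-4.8,-1.3,-0.3,0,0],
    [0,0,-6.4,-1.8,-0.4,0,0],
    [0,0,-8,-2.17,-0.5,0,0]
  ]
}}

```text
clock: 9.05
position: [0.5311, -0.3026, 0.1562]
ee_rot: [-2.69, -1.62, 0.002]
force: [0.6, -1.2, -0.2]
width: 0.003
gripper_force: 0.0
```

>>> {"op": "drive_tool", "data": {
  "targets": [
    [0,0,-1.6,0,0,0,0],
    [0,0,-3.2,0,0,0,0],
    [0,0,-4.8,0,0,0,0],
    [0,0,-6.4,0,0,0,0],
    [0,0,-8,0,0,0,0]
  ]
}}

```text
clock: 9.55
position: [0.5324, -0.3023, 0.1562]
ee_rot: [-3.082, -0.604, 0.002]
force: [-0.1, -0.1, -0.0]
width: 0.007
gripper_force: 0.0
```

>>> {"op": "drive_tool", "data": {
  "targets": [
    [0,0,-1,0,0,0,0],
    [0,0,-2,0,0,0,0],
    [0,0,-2,0,0,0,0],
    [0,0,-2,0,0,0,0]
  ]
}}

```text
clock: 9.95
position: [0.5326, -0.3024, 0.1565]
ee_rot: [-3.122, -0.346, 0.002]
force: [0.2, -0.5, 0.7]
width: 0.006
gripper_force: 0.0
```

```bash
python3 - <<'E'
from h import *
im=snap('wrist','w5');s=im['state'];M=R.from_rotvec(s['ee_rot']).as_matrix();print(s['clock'],s['position'],M.round(3),s['width'],s['joints'])
x=np.array([np.cos(np.radians(12.5)),np.sin(np.radians(12.5))]);pad=np.array([.5568,-.297])
print('to start, units',((pad-.025*x)-s['position'][:2])/.04,(.026-s['position'][2])/.04,'yaw err deg',np.degrees(np.arctan2(M[1,0],M[0,0]))-12.5)
E
```

```text
9.95 [ 0.53264359 -0.30238157  0.15649608] [[ 0.976  0.219 -0.001]
 [ 0.219 -0.976  0.   ]
 [-0.001 -0.    -1.   ]] 0.006015392612956115 [-0.11388819  0.58979546  0.83709855  1.73564311 -0.4974749   1.04371736
 -0.45200098]
to start, units [-0.00627473 -0.00073549] -3.2624018889780864 yaw err deg 0.15293737111191597
```

View pics/w5.png

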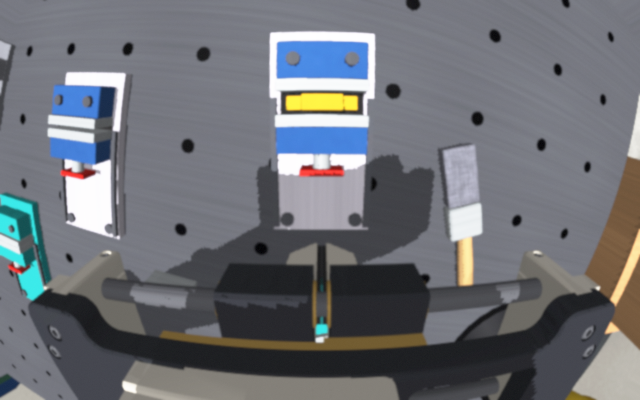

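The wrist view shows the red pad at (322,171), in line with the shut fingers at u=322. I'll go down.

>>> {"op": "drive_tool", "data": {
  "targets": [
    [0,0,0,0,0,-1.0,0],
    [0,0,0,0,0,-2.0,0],
    [0,0,0,0,0,-2.8,0],
    [0,0,0,0,0,-3.25,0],
    [0,0,0,0,0,-3.25,0]
  ]
}}

```text
clock: 10.5
position: [0.5313, -0.3015, 0.0246]
ee_rot: [-3.12, -0.344, 0.006]
force: [-0.6, 0.5, 1.2]
width: 0.005
gripper_force: 0.0
```

>>> {"op": "drive_tool", "data": {
  "targets": [
    [0,0,0,0,0,0,0],
    [0,0,0,0.1,0.02,0,0],
    [0,0,0,0.2,0.04,0,0],
    [0,0,0,0.29,0.065,0,0],
    [0,0,0,0.29,0.065,0,0]
  ]
}}

```text
clock: 11.0
position: [0.5456, -0.2997, 0.0277]
ee_rot: [3.122, 0.344, 0.002]
force: [-0.0, -0.6, -1.4]
width: 0.005
gripper_force: 0.1
```

>>> {"op": "drive_tool", "data": {
  "targets": [
    [0,0,0,0.05,0.01,0,0],
    [0,0,0,0.1,0.02,0,0],
    [0,0,0,0.15,0.03,0,0],
    [0,0,0,0.2,0.045,0,0],
    [0,0,0,0.2,0.045,0,0]
  ]
}}

```text
clock: 11.5
position: [0.5526, -0.2984, 0.0271]
ee_rot: [3.123, 0.342, -0.0]
force: [-1.5, -0.1, 2.1]
width: 0.004
gripper_force: 1.0
```

>>> {"op": "drive_tool", "data": {
  "targets": [
    [0,0,0,0.04,0.009,0,0],
    [0,0,0,0.08,0.018,0,0],
    [0,0,0,0.12,0.027,0,0],
    [0,0,0,0.16,0.035,0,0],
    [0,0,0,0.2,0.044,0,0]
  ]
}}

```text
clock: 12.0
position: [0.5601, -0.2967, 0.0271]
ee_rot: [3.123, 0.341, -0.001]
force: [-5.1, -2.1, 2.0]
width: 0.0
gripper_force: 2.8
```

>>> {"op": "drive_tool", "data": {
  "targets": [
    [0,0,0,0.03,0.006,0,0],
    [0,0,0,0.06,0.013,0,0],
    [0,0,0,0.1,0.022,0,0],
    [0,0,0,0.1,0.022,0,0],
    [0,0,0,0.1,0.022,0,0]
  ]
}}

```text
clock: 12.5
position: [0.5629, -0.2961, 0.0271]
ee_rot: [-3.123, -0.34, 0.004]
force: [-7.6, -2.3, 4.2]
width: 0.005
gripper_force: 4.2
```

>>> {"op": "drive_tool", "data": {
  "targets": [
    [0,0,0,0.03,0.006,0,0],
    [0,0,0,0.06,0.013,0,0],
    [0,0,0,0.09,0.02,0,0],
    [0,0,0,0.09,0.02,0,0],
    [0,0,0,0.09,0.02,0,0]
  ]
}}

```text
clock: 13.0
position: [0.5655, -0.2955, 0.0271]
ee_rot: [-3.123, -0.339, 0.005]
force: [-10.4, -1.1, 6.7]
width: 0.002
gripper_force: 5.6
```

>>> {"op": "drive_tool", "data": {
  "targets": [
    [0,0,0,0,0,0,0],
    [0,0,0,0,0,0,0],
    [0,0,0,0,0,0,0]
  ]
}}

```text
clock: 13.3
position: [0.5655, -0.2955, 0.0271]
ee_rot: [-3.123, -0.339, 0.006]
force: [-10.9, -1.8, 6.6]
width: 0.006
gripper_force: 5.6
```

```bash
python3 - <<'E'
from h import *
im=snap('wrist','w6');s=im['state'];print(s['clock'],s['position'],s['force'],s['ft_torque'])
c=cv2.resize(cv2.cvtColor(im['pixels'],cv2.COLOR_RGB2BGR)[20:300,240:410],None,fx=2,fy=2,interpolation=cv2.INTER_CUBIC)
cv2.imwrite('pics/c6.png',c)
E
```

```text
13.3 [ 0.56551157 -0.29554809  0.02707079] [-10.91467577  -1.75290735   6.58169725] [-0.42534273  2.49124992  0.01801223]
```

View pics/c6.png

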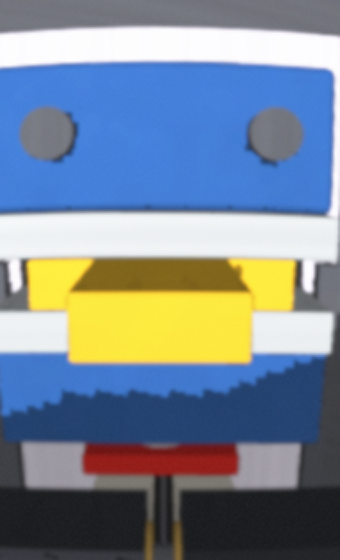

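The foot is flush between the plates: about 12.4 mm of gap, no dark bands left. The push along the jig is about 11 N, so the pad is about 11 mm in. I'll hand in.

```bash
python3 -c "
from cell import arm
print(arm.sign_off())"
```

```text
the job is handed in; nothing more can be done
None
```

I handed the job in with the yellow spacer standing on jig A's bed, flush between the plates (gap about 12.4 mm), and the arm still holding the red pad at about 11 N, which is about 11 mm in; the sign-off call returned no verdict.

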